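# Function check of the wide foot pedal

## Robot

A 7-joint arm with a two-finger parallel gripper is mounted at the origin on a cart in front of the work surface, level with it; the furniture and walls round the work are solid. World frame = base frame: x ahead of the robot, y to its left, z up, the work surface at z = 0. Lengths are in m, angles in rad, forces in N, time in s.
With the tool pointing down it reaches from about 0.4 to 0.875 m from the base axis. Payload 6.5 kg.
Tool frame: the origin (TCP) lies at the very end of the fingers, on their centre line; the grasp point (between the pads) lies 19 mm behind it; z points along the fingers, y is the direction in which the jaws open and shut (so a half turn about z gives the same grasp; the last joint's range is limited). The gripper opens to 88 mm and grips with 3 to 60 N. Pads are 18 mm wide; open, the fingers measure 123 mm over their backs; the gripper's body (75 mm by 187 mm) begins 45 mm behind the grasp point.
Start: joints at [-1.301, 0.536, -0.004, 1.538, 0.003, 1.067, -0.071], TCP at [0.214, 0.614, 0.239] pointing down, gripper open.
Joint ranges: [-2.7, 2.7], [-0.37, 2.16], [-1.27, 1.26], [0.24, 2.4], [-1.31, 4.45], [0.19, 1.91], [-2.76, 2.76]. Speed limits (rad/s): [2.39, 2.39, 3.14, 3.14, 3.14, 3.14, 3.14].

## Interface

Orientations are given as [roll, pitch, yaw] about the fixed x, y, z axes, in that order (R = Rz(yaw) Ry(pitch) Rx(roll)).
In Python, from plant import telemetry, vision, workorder gives the robot as it stands.
- The arm moves only by the shell command python3 -m creep 'ROWS' [OPENING] [FORCE]. ROWS is a JSON object of lists of equal length, an entry for each row: "travel": the shift along the tool's x, y, z in cm, a list of three; "delta_rot": the turn, a rotation vector about the tool's x, y, z in degrees, a list of three. In form: {"travel": [[dx, dy, dz], ...], "delta_rot": [[wx, wy, wz], ...]}. A call has exactly 10 rows; each row is the pose to reach, as a shift and turn from the pose commanded when the call began, along the tool's axes at that moment; what a row does not reach only later rows make up. A row lasts 1/10 s, in which the tool goes at most 50 mm and 8.59 degrees, less where a joint would pass 70% of its speed; a pose out of reach is approached as far as the arm can. A call with a gripper value outside its range is refused whole. OPENING is the finger opening in cm, from 0 to 8.81, set as the call begins (- or left out, the last holds). The fingers move at their own pace and stop on an object; FORCE is the grip in N (left out, the last holds). Time passes only in rows, so rows that repeat a pose let the fingers close, or fill a call up. It gives the time, the measured TCP pose, the force and the opening at its end, in the units of the state.
- telemetry.get_state(): the state, without advancing time (a new reading comes with each control period).
- vision.snapshot(name): name is "side" or "top"; returns the picture (400x640x3 uint8, red, green, blue); there is no depth.
- vision.camera_params(name): a dict with "vertical_fov" (degrees; the focal length in pixels is half the picture's height over the tangent of half this angle, whatever the lens; pixels are square), "cx", "cy" (the principal point, pixels), "dist_coeffs" ([k1, k2, p1, p2, k3] as OpenCV has them; the pictures are not rectified), "rvec" (rotation vector, rad) and "tvec" (3), from world to camera coordinates, as OpenCV has them. Camera axes: x right, y down, z forward; pixel columns grow to the right and rows downward; lengths in m; the calibration is good to about 2 mm. A picture is of the moment at which its call begins. camera_params takes no time and is no camera call.
- workorder.close_job(): hands the job in, once; it reports no verdict.
The state is a dict: "clock": time; "joint_pos": joint angles; "joint_vel": joint speeds; "joint_torque": joint torques, N m; "tool_pos": TCP position; "tool_rot": TCP orientation; "force": force on the tool from outside, world axes, zero at the start; "wrist_torque": the same for the moment, N m; "grip_width": finger opening in m.
Only numpy, scipy, OpenCV 4.12 (cv2) and the standard library are available. Lean on these libraries where they do the work, as an engineer would, in place of code of your own. Each camera call takes 0.05 s, during which the arm holds its last target.

## Task

Two foot pedals for the bag sealer have come in for a function check and stand on the inspection table. Press the pedal with the wide tread plate all the way down to its stop, keep it down for a second, then let go so that it springs fully back up. Leave the narrow pedal alone.

Things in the scene. Friction and masses are not known exactly. Their poses are not given: they have to be found in the camera images.
- wide_pad (a point): Press point on top of the wide pedal's ribbed rectangular tread plate (88 x 54 mm), on its centre line, 70 mm from the hinge, 22 mm from the far free edge. Base 120 x 74 mm, fixed on the table; hinge at its end nearer the robot, 26 mm up. The point is 53 mm above the table at rest (plate sloping up), 33 mm at the stop (plate level). x: hinge to free edge, y: across, z: out of the plate.
- wide_pedal (a joint): Angle of the wide pedal: 0 = sprung up at rest, 0.30 rad = fully down on its stop; the far free edge goes down. A spring returns it; pressing at wide_pad takes about 3 N to start and 8 N to reach the stop.
- narrow_pad (a point): Centre of the top of the narrow pedal's pad: a round pad of 32 mm diameter on the end of a bare bar 14 mm wide, 70 mm from the hinge, 53 mm above the table at rest. Base 120 x 50 mm, fixed on the table, same make and materials. Not to be pressed. Axes as for wide_pad. Either pedal may be the left one; a desk stapler lies near them.
- narrow_pedal (a joint): Angle of the narrow pedal: 0 = sprung up at rest, 0.30 rad = down on its stop. Same spring.
Mind the look-alikes: they are no part of the job. What is shaped like the part that bears wide_pad but red is not meant.

How it is judged:
By the outcome, as a careful person would: the job done as asked, in the order asked, and still so for the second after the job is handed in, with the robot touching nothing.
It also fails if it takes over 29 s, if anything falls off the work surface, if the arm or the gripper's body presses on something with over 40 N, if the wrist force passes 120 N, or if a joint passes its speed limit or range.

## Working session

There is one attempt and no reset: what is moved stays moved. The work goes in short steps, Python scripts to look and compute and a shell command to move; the robot and the scene stay as the last step left them, time stands still between calls to the robot, and variables do not carry over. Pictures are saved under pics/ and viewed, and the job is handed in when it is done.

```bash
mkdir -p pics; ls; python3 - <<'E'
from plant import telemetry, vision
import cv2
print(telemetry.get_state())
for n in("side","top"):
    cv2.imwrite(f"pics/{n}0.png",vision.snapshot(n)[:,:,::-1]); print(n,vision.camera_params(n))
E
```

```text
pics
{'clock': 0.0, 'joint_pos': array([-1.30121377,  0.53718033, -0.00441772,  1.53883497,  0.00262925,
        1.06728814, -0.07121216]), 'joint_vel': array([ 0.00017571, -0.00063733,  0.00045698,  0.0013575 ,  0.0005952 ,
        0.00020182, -0.0002887 ]), 'joint_torque': array([-4.84041573e-05, -5.70997095e+01,  9.90814157e-01, -2.51596498e+01,
       -5.61873824e-02,  1.79926754e-02,  1.68826400e-04]), 'tool_pos': array([0.21401888, 0.61312389, 0.23784498]), 'tool_rot': array([-3.13989475e+00,  1.61393009e-04,  2.80586610e+00]), 'force': array([ 0.31716544, -0.31357494,  0.40543311]), 'wrist_torque': array([-0.01794668,  0.02343629, -0.0151297 ]), 'grip_width': 0.08837532967078922}
side {'vertical_fov': 48.40566721773852, 'cx': 316.26558376672943, 'cy': 202.78545030826385, 'dist_coeffs': array([0.00645046, 0.        , 0.        , 0.        , 0.        ]), 'rvec': array([ 1.94760877,  0.06103886, -0.07330231]), 'tvec': array([-0.43215437,  0.09927521,  0.86897052])}
top {'vertical_fov': 52.08673490436745, 'cx': 319.81550303643786, 'cy': 197.28291470972974, 'dist_coeffs': array([0.00741028, 0.        , 0.        , 0.        , 0.        ]), 'rvec': array([ 2.21254945, -2.18458903,  0.10946485]), 'tvec': array([0.07097993, 0.45213957, 0.88364547])}
```

View pics/side0.png

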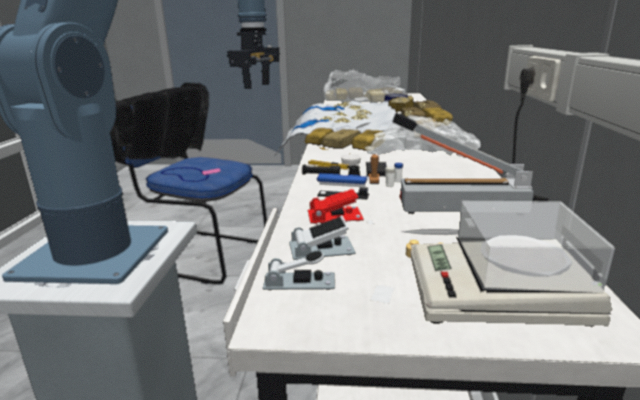

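View pics/top0.png

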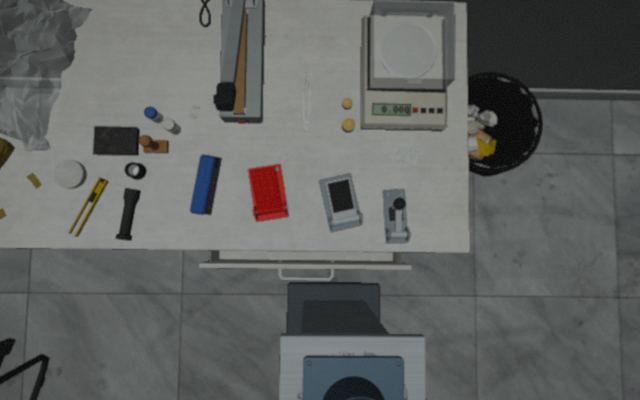

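The top view shows these candidates:
- Grey pedal with the wide dark tread at (341,195), side (322,235). This fits the description.
- Narrow pedal with the round pad at (398,203), side (300,265).
- Red wide pedal at (268,190), which is a decoy.
- Blue stapler at (205,185).

I choose the grey wide pedal and check it in a crop.

```bash
python3 - <<'E'
import cv2,numpy as np
a=cv2.imread("pics/top0.png")[160:250,290:430]; b=cv2.imread("pics/side0.png")[205:300,250:370]
a=cv2.resize(a,None,fx=5,fy=5,interpolation=cv2.INTER_CUBIC);cv2.imwrite("pics/ct.png",a)
b=cv2.resize(b,None,fx=6,fy=6,interpolation=cv2.INTER_CUBIC);cv2.imwrite("pics/cs.png",b)
E
```

```text
(no output)
```

View pics/ct.png

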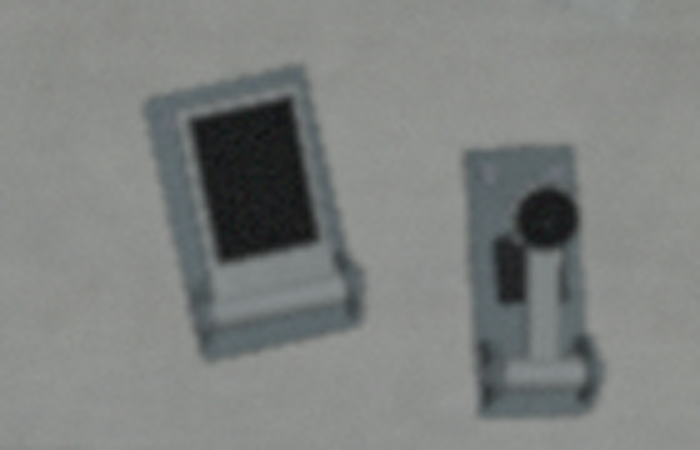

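View pics/cs.png

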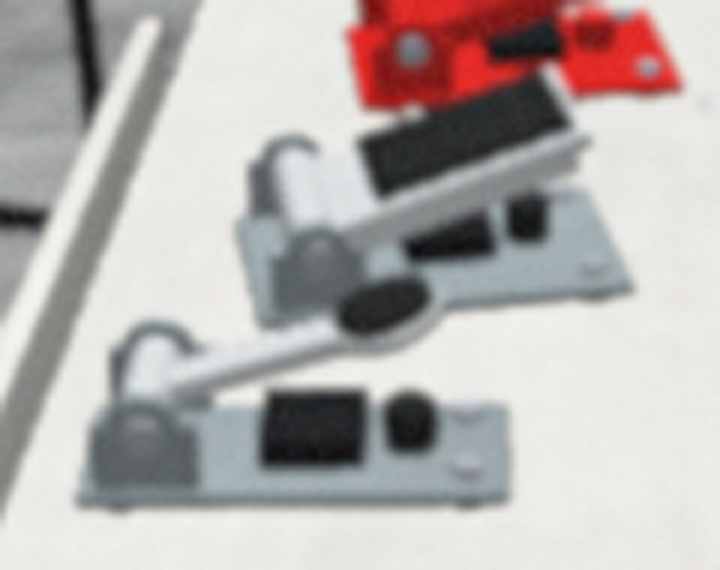

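```bash
cat > h.py <<'E'
import cv2,numpy as np
from plant import vision
from scipy.spatial.transform import Rotation as Ro
def cam(n):
    c=vision.camera_params(n); f=200/np.tan(np.radians(c["vertical_fov"]/2))
    return np.array([[f,0,c["cx"]],[0,f,c["cy"]],[0,0,1]]),c["dist_coeffs"],c["rvec"],c["tvec"]
def norm(n,p):
    K,d,r,t=cam(n); return cv2.undistortPoints(np.array(p,float).reshape(-1,1,2),K,d).reshape(-1,2)
def P(n):
    K,d,r,t=cam(n); return np.c_[cv2.Rodrigues(r)[0],t]
def tri(pt,ps):
    X=cv2.triangulatePoints(P("top"),P("side"),norm("top",pt).T,norm("side",ps).T); return (X[:3]/X[3]).T
def proj(n,X):
    K,d,r,t=cam(n); return cv2.projectPoints(np.array(X,float),r,t,K,d)[0].reshape(-1,2)
def plane(n,p,z):
    K,d,r,t=cam(n);R=cv2.Rodrigues(r)[0];C=-R.T@t
    D=np.c_[norm(n,p),np.ones(len(p))]@R; return C+D*((z-C[2])/D[:,2])[:,None]
E
python3 - <<'E'
from h import *
np.set_printoptions(precision=4,suppress=True)
t=(np.array([(192,122),(291,98),(318,241),(220,262)])+.5)/5-.5+[290,160]
s=(np.array([(545,72),(572,128),(385,195),(360,150)])+.5)/6-.5+[250,205]
X=tri(t,s);print(X);print(proj("top",X)-t,proj("side",X)-s)
print("mat w,l",np.linalg.norm(X[0]-X[1]),np.linalg.norm(X[3]-X[2]),np.linalg.norm(X[0]-X[3]),np.linalg.norm(X[1]-X[2]))
# base outline on table (top z~.004)
b=(np.array([(145,100),(303,66),(362,325),(205,360)])+.5)/5-.5+[290,160]
B=plane("top",b,0.006);print("base",B,np.linalg.norm(B-np.roll(B,1,0),axis=1))
# side far-edge check of base: (632,290) far right, (600,190)?far left , (262,325) near right
print(plane("side",(np.array([(632,290),(575,190),(262,325)])+.5)/6-.5+[250,205],0.004))
ax=(B[0]+B[1]-B[2]-B[3])/2; print("base yaw",np.degrees(np.arctan2(ax[1],ax[0])))
ax=(X[0]+X[1]-X[2]-X[3])/2; print("mat yaw",np.degrees(np.arctan2(ax[1],ax[0])),"slope",np.arctan2(ax[2],np.hypot(*ax[:2])))
far=(X[0]+X[1])/2;u=ax/np.linalg.norm(ax);print("far mid",far,"centre",X.mean(0))
# narrow pad
n=tri([((547+.5)/5-.5+290,(217+.5)/5-.5+160)],[((385+.5)/6-.5+250,(305+.5)/6-.5+205)]);print("narrow",n)
E
```

```text
[[0.4768 0.0611 0.0577]
 [0.4869 0.0194 0.057 ]
 [0.4286 0.0059 0.0396]
 [0.4181 0.0473 0.0355]]
[[-0.0129 -0.2246]
 [ 0.0049  0.0931]
 [-0.0332 -0.3339]
 [ 0.0224  0.2109]] [[-0.2407  0.0271]
 [ 0.1047 -0.0126]
 [-0.3857  0.0251]
 [ 0.2332 -0.0145]]
mat w,l 0.042883346220704506 0.042976486331872565 0.06424299566460874 0.06236459820431554
base [[ 0.4912  0.0796  0.006 ]
 [ 0.5076  0.0093  0.006 ]
 [ 0.3925 -0.0177  0.006 ]
 [ 0.3763  0.0518  0.006 ]] [0.1183 0.0722 0.1182 0.0713]
[[ 0.5057  0.0136  0.004 ]
 [ 0.4867  0.0847  0.004 ]
 [ 0.392  -0.0133  0.004 ]]
base yaw 13.395251764197992
mat yaw 13.147894233939653 slope 0.3180279912262004
far mid [0.4819 0.0403 0.0574] centre [0.4526 0.0334 0.0475]
narrow [[ 0.4381 -0.0897  0.0531]]
```

```bash
cat >> h.py <<'E'
def todo(T,yaw):
    from plant import telemetry
    s=telemetry.get_state();R=Ro.from_euler("xyz",s["tool_rot"]);G=Ro.from_euler("xyz",[np.pi,0,yaw])
    print("t",s["clock"],"pos",s["tool_pos"].round(4),"rot",np.degrees(s["tool_rot"]).round(2),"F",s["force"].round(1))
    print("travel cm",(R.inv().apply(np.array(T)-s["tool_pos"])*100).round(2),"rot",np.degrees((R.inv()*G).as_rotvec()).round(2))
E
python3 -c "
from h import *
todo([.470,.0375,.12],np.radians(193.4))"
```

```text
t 0.1 pos [0.214  0.6132 0.2379] rot [-1.7991e+02  1.0000e-02  1.6076e+02] F [ 0.2  0.1 -0.5]
travel cm [-43.13 -45.9   11.87] rot [-9.000e-02 -2.000e-02 -3.264e+01]
```

```bash
python3 -m creep '{"travel":[[-1,-1,0],[-3,-3,0],[-5.5,-6,0],[-8.5,-9,0],[-11.5,-12,0],[-14.5,-15,0],[-17.5,-18.5,0],[-20.5,-22,0],[-23.5,-25,0],[-26,-28,0]],"delta_rot":[[0,0,-1],[0,0,-3],[0,0,-5],[0,0,-7],[0,0,-9],[0,0,-11],[0,0,-13],[0,0,-15],[0,0,-17],[0,0,-19]]}' 0 20; python3 -c "
from h import *
from plant import telemetry
todo([.470,.0375,.12],np.radians(193.4));print(telemetry.get_state()['joint_pos'])"
```

```text
clock: 1.1
tool_pos: [0.3681, 0.2614, 0.2386]
tool_rot: [-3.141, 0.0, 3.138]
force: [0.7, 0.4, 0.1]
grip_width: 0.0103
t 1.1 pos [0.3681 0.2614 0.2386] rot [-1.7998e+02  1.0000e-02  1.7979e+02] F [0.7 0.4 0.1]
travel cm [-10.27 -22.35  11.87] rot [ -0.02   0.   -13.61]
[-0.76121456  0.19656933  0.04937317  2.0435628  -0.01194077  0.9018339
  0.86168854]
```

```bash
python3 -m creep '{"travel":[[-1.5,-3,0],[-3,-6,0],[-4.5,-9.5,1],[-6,-13,3],[-7.5,-16,5],[-8.5,-19,7],[-9.5,-21,9],[-10,-22,11],[-10.3,-22.4,11.9],[-10.3,-22.4,11.9]],"delta_rot":[[0,0,-2],[0,0,-4],[0,0,-6],[0,0,-8],[0,0,-10],[0,0,-12],[0,0,-13],[0,0,-13.6],[0,0,-13.6],[0,0,-13.6]]}'; python3 - <<'E'
from h import *
from plant import telemetry
todo([.470,.0375,.06],np.radians(193.4));s=telemetry.get_state();print(s['joint_pos'],s['grip_width'])
im=[]
for n,(x,y) in(("side",(230,130)),("top",(270,120))):
    a=vision.snapshot(n)[:,:,::-1]; cv2.imwrite(f"pics/{n}1.png",a); im.append(cv2.resize(a[y:y+150,x:x+160],None,fx=2.5,fy=2.5,interpolation=cv2.INTER_CUBIC))
cv2.imwrite("pics/v1.png",np.hstack(im))
E
```

```text
clock: 2.1
tool_pos: [0.4688, 0.0389, 0.1188]
tool_rot: [3.142, -0.002, -2.909]
force: [-0.1, -0.6, 0.3]
grip_width: 0.0006
t 2.1 pos [0.4688 0.0389 0.1188] rot [ 1.800e+02 -1.300e-01 -1.667e+02] F [-0.1 -0.6  0.3]
travel cm [-0.1  -0.16  5.88] rot [ 0.   -0.13 -0.1 ]
[-0.29425678  0.4261729   0.14074581  2.09784677 -0.09889462  0.62597806
  1.71733348] 0.000601884043951417
```

View pics/v1.png

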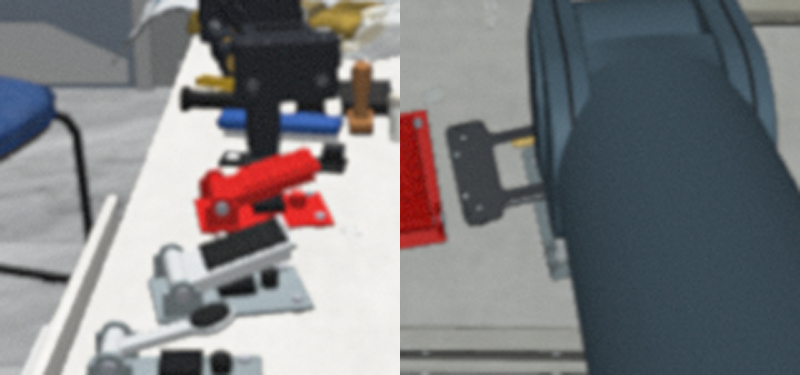

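```bash
python3 -c "
from h import *
from plant import telemetry
s=telemetry.get_state();print(proj('side',[s['tool_pos'],[.469,.038,.053]]))"
python3 -m creep '{"travel":[[-0.1,-0.1,1],[-0.1,-0.1,2.5],[-0.1,-0.1,4],[-0.1,-0.1,5.5],[-0.1,-0.1,6.3],[-0.1,-0.1,6.8],[-0.1,-0.1,7.3],[-0.1,-0.1,7.7],[-0.1,-0.1,8],[-0.1,-0.1,8]],"delta_rot":[[0,0,0],[0,0,0],[0,0,0],[0,0,0],[0,0,0],[0,0,0],[0,0,0],[0,0,0],[0,0,0],[0,0,0]]}'
```

```text
[[335.83556166 190.1305931 ]
 [335.74686336 223.6505508 ]]
clock: 3.2
tool_pos: [0.4721, 0.0388, 0.0401]
tool_rot: [-3.141, 0.003, -2.908]
force: [2.7, 1.7, 5.1]
grip_width: 0.0006
```

```bash
python3 -m creep '{"travel":[[0,0,0.1],[0,0,0.2],[0,0,0.3],[0,0,0.4],[0,0,0.5],[0,0,0.55],[0,0,0.6],[0,0,0.65],[0,0,0.7],[0,0,0.7]],"delta_rot":[[0,0,0],[0,0,0],[0,0,0],[0,0,0],[0,0,0],[0,0,0],[0,0,0],[0,0,0],[0,0,0],[0,0,0]]}'
```

```text
clock: 4.2
tool_pos: [0.473, 0.0391, 0.0337]
tool_rot: [-3.141, 0.005, -2.908]
force: [4.2, 1.7, 6.5]
grip_width: 0.0001
```

```bash
python3 -m creep '{"travel":[[0,0,0.05],[0,0,0.1],[0,0,0.15],[0,0,0.2],[0,0,0.25],[0,0,0.3],[0,0,0.35],[0,0,0.4],[0,0,0.4],[0,0,0.4]],"delta_rot":[[0,0,0],[0,0,0],[0,0,0],[0,0,0],[0,0,0],[0,0,0],[0,0,0],[0,0,0],[0,0,0],[0,0,0]]}'; python3 - <<'E'
from h import *
a=vision.snapshot("side")[:,:,::-1][190:300,240:370]; cv2.imwrite("pics/s2.png",cv2.resize(a,None,fx=5,fy=5,interpolation=cv2.INTER_CUBIC))
E
```

```text
clock: 5.2
tool_pos: [0.4732, 0.0391, 0.0314]
tool_rot: [3.141, 0.005, -2.908]
force: [-3.0, 1.8, 35.2]
grip_width: 0.0006
```

View pics/s2.png

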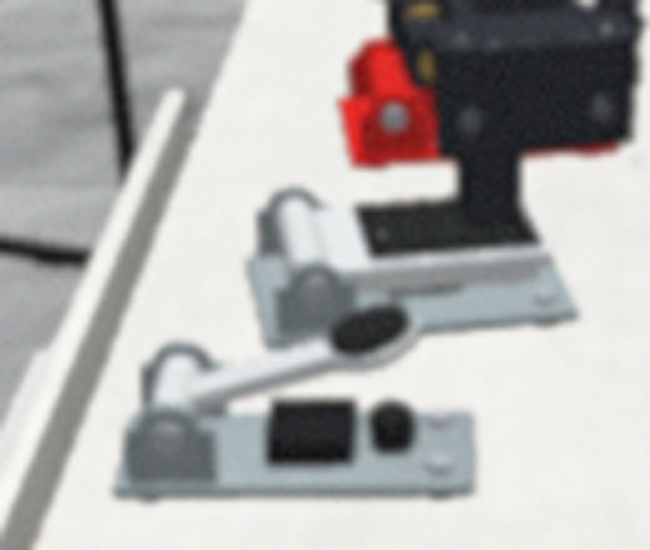

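The plate is level and the force jumped to 35 N, so the pedal is on its stop. I'll ease off slightly and hold.

```bash
python3 -m creep '{"travel":[[0,0,-0.05],[0,0,-0.05],[0,0,-0.05],[0,0,-0.05],[0,0,-0.05],[0,0,-0.05],[0,0,-0.05],[0,0,-0.05],[0,0,-0.05],[0,0,-0.05]],"delta_rot":[[0,0,0],[0,0,0],[0,0,0],[0,0,0],[0,0,0],[0,0,0],[0,0,0],[0,0,0],[0,0,0],[0,0,0]]}'; python3 -m creep '{"travel":[[0,0,0],[0,0,0],[0,0,0],[0,0,0],[0,0,-0.3],[0,0,-0.8],[0,0,-1.4],[0,0,-2],[0,0,-2.6],[0,0,-3.2]],"delta_rot":[[0,0,0],[0,0,0],[0,0,0],[0,0,0],[0,0,0],[0,0,0],[0,0,0],[0,0,0],[0,0,0],[0,0,0]]}'
python3 -m creep '{"travel":[[0,0,-1],[0,0,-2],[0,0,-3.5],[0,0,-5],[0,0,-7],[0,0,-9],[0,0,-10],[0,0,-11],[0,0,-12],[0,0,-12]],"delta_rot":[[0,0,0],[0,0,0],[0,0,0],[0,0,0],[0,0,0],[0,0,0],[0,0,0],[0,0,0],[0,0,0],[0,0,0]]}'
python3 - <<'E'
from h import *
a=vision.snapshot("side")[:,:,::-1];cv2.imwrite("pics/side3.png",a);b=cv2.imread("pics/side0.png")
c=[cv2.resize(q[190:300,250:370],None,fx=3.2,fy=3.2,interpolation=cv2.INTER_CUBIC) for q in(b,a)]
cv2.imwrite("pics/s3.png",np.hstack(c))
d=cv2.absdiff(a,b)[225:300,260:360].max(2);print(d.max(),(d>40).sum())
E
```

```text
clock: 6.25
tool_pos: [0.4732, 0.0391, 0.0316]
tool_rot: [3.141, 0.005, -2.908]
force: [-1.4, 1.4, 29.8]
grip_width: 0.0006
clock: 7.25
tool_pos: [0.4694, 0.038, 0.0612]
tool_rot: [-3.142, -0.002, -2.909]
force: [0.2, -0.6, -0.3]
grip_width: 0.0005
clock: 8.25
tool_pos: [0.4713, 0.0386, 0.1821]
tool_rot: [-3.142, 0.002, -2.908]
force: [0.0, -0.5, 0.8]
grip_width: 0.0005
14 0
```

View pics/s3.png

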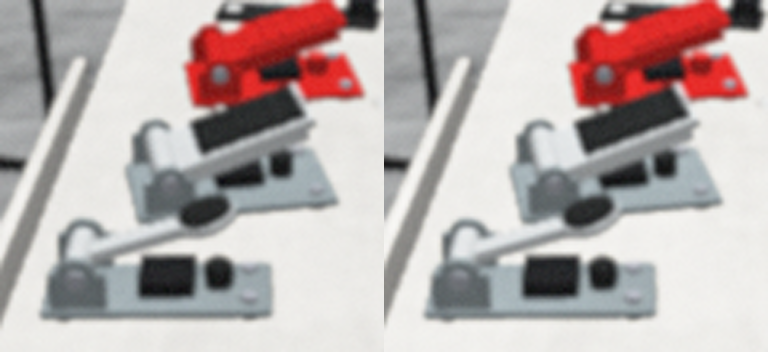

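The before and after crops match, with no pixel difference above noise. The wide pedal is fully back up, the narrow and red ones are unmoved, and the tool is clear.

```bash
python3 -c "
from plant import workorder;print(workorder.close_job())"
```

```text
the job is handed in; nothing more can be done
None
```

I pressed the grey wide-tread pedal down to its stop, held it there, released it, and handed the job in at about 8.3 s of the 29 s allowed.

- **Press:** I pushed with the closed fingertips near `wide_pad`. At the stop the tool height read 31.4 mm against the expected 33 mm, which is within the calibration error plus the give under load. The force jumped from about 6.5 N to 35 N, and the side picture showed the plate level.
- **Hold:** I kept the pedal down for about 1.5 s at roughly 30–35 N. The largest force I read was 35 N, though I only read it at the end of each move.
- **Release:** The force fell to about zero and the tool rose to 182 mm, clear of everything. The side picture of both pedals matched the starting one (largest difference 14 of 255), so the wide pedal sprang fully back up and the narrow one had not moved. The red pedal looked unmoved too.

No check failed.

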